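# Slide the tall sample crate home into the row

### The arm

A 6-joint arm with a two-finger parallel gripper is mounted at the origin on the work surface. World frame = base frame: x ahead of the robot, y to its left, z up, the work surface at z = 0. Lengths are in m, angles in rad, forces in N, time in s.
With the tool pointing down it reaches from about 0.325 to 0.85 m from the base axis. Payload 4.4 kg.
Tool frame: the origin (TCP) lies at the very end of the fingers, on their centre line; the grasp point (between the pads) lies 19 mm behind it; z points along the fingers, y is the line along which they close (so a half turn about z gives the same grasp; the last joint's range is limited). The gripper opens to 94 mm and grips with 3 to 60 N. Pads are 16 mm wide; open, the fingers measure 119 mm over their backs; the gripper's body (75 mm by 177 mm) begins 78 mm behind the grasp point.
Start: joints at [-1.256, 0.207, 1.542, -0, 1.393, -0.15], TCP at [0.258, -0.514, 0.205] pointing down, gripper open.
Joint ranges: [-2.73, 2.73], [-0.86, 2.22], [0.23, 2.46], [-1.11, 4.25], [0.08, 2.63], [-2.82, 2.82]. Speed limits (rad/s): [2.79, 2.79, 3.14, 3.14, 3.14, 3.14].

### API

Orientations are given as a unit quaternion [x, y, z, w].
In Python, from station import r gives the robot as it stands.
- The arm moves only by the tool step_arm, never from a script. Its arguments are lists of equal length, an entry for each row: "xyz": the shift along the world's x, y, z in m, a list of three; "turn": the turn, a rotation vector about the world's x, y, z in degrees, a list of three; "gripper": the closure, from 0 (fully open) to 1 (shut). In form: {"xyz": [[x, y, z], ...], "turn": [[ax, ay, az], ...], "gripper": [gripper, ...]}. A call has exactly 10 rows; each row is the pose to reach, as a shift and turn from the pose commanded when the call began; what a row does not reach only later rows make up. A row lasts 1/8 s, in which the tool goes at most 62.5 mm and 10.7 degrees, less where a joint would pass 70% of its speed; a pose out of reach is approached as far as the arm can. A call with a gripper value outside its range is refused whole. The fingers move at their own pace and stop on an object; "squeeze" is the grip in N (left out, the last holds). Time passes only in rows, so rows that repeat a pose let the fingers close, or fill a call up. It gives the time, the measured TCP pose, the force, the opening and the grip force at its end, in the units of the state.
- r.read_state(): the state, without advancing time (a new reading comes with each control period).
- r.capture(name): name is "side" or "top"; returns a dict with "img" (384x512x3 uint8, red, green, blue), "intrinsics" (3x3 intrinsics, pixels), "world_to_cam" (4x4, takes a point from world to camera coordinates). Camera axes: x right, y down, z forward; pixel columns grow to the right and rows downward; lengths in m; the calibration is good to about 2 mm. A picture is of the moment at which its call begins. There is no depth.
- r.hand_in(): hands the job in; it is judged then, once.
Trained networks look in a picture, given as the dict that the camera call returned (one of the last four; its "shot" number tells which), for a name from the list of things; names that differ only in an ending like _2 or _b are one class to them, and where a whole thing is asked for, a point or a joint stands for the part that bears it (a point fixed in the world has none). Each returns a list of dicts, best first, with "confidence" (0 to 1); they miss things now and then, are a little off and sometimes report something else, mostly with a low value. They report only what shows in the picture. A call takes as long as a camera call. They do not tell look-alikes from the thing itself.
- r.find_in(query, picture): "bbox" ([left, top, width, height] in pixels, round what is visible of it).
The state is a dict: "t": time; "joint_positions": joint angles; "qd": joint speeds; "effort": joint torques, N m; "ee_pos": TCP position; "tcp_rot": TCP orientation; "contact_force": force on the tool from outside, world axes, zero at the start; "wrist_torque": the same for the moment, N m; "gripper_width": opening from 0.0 (shut) to 1.0 (fully open); "gripper_force": force on a finger pad.
Only numpy, scipy, OpenCV 4.12 (cv2) and the standard library are available. Lean on these libraries where they do the work, as an engineer would, in place of code of your own. Each camera call takes 0.05 s, during which the arm holds its last target. There are 200 camera calls.

### The job

The tall crate of sample bottles has been left standing out in front of the row: without gripping or lifting it, push it along the desk into the gap between the two low crates and right home, until its back is square against the socket trunking, then take the hand away. It is heavy and narrow for its height, so push it with the fingers low down on its sides, well below half its height, and keep it standing flat all the way. Leave the two low crates and everything else on the desk where they are.

Things in the scene. Friction and masses are not known exactly. Their poses are not given: they have to be found in the camera images.
- tall_crate: Tall grey ribbed crate with six white-capped bottles fixed in it, standing alone nearest the robot: 130 mm deep (its x), 180 mm wide (its y), 260 mm tall. Flat upright sides. 1.2 to 1.8 kg; slides at 5 to 12 N pushed level, more if also pressed down; may tip if pushed above about 95 mm from the desk. Origin: centre of its underside; z up; x from its front (robot side) to its back.
- left_crate: The low grey crate left of the gap (at +y), filled with card boxes, standing with its back against the trunking: 130 mm deep (its x), 180 mm wide (its y), rim 120 mm high, boxes up to 140 mm. Loose, about 3.2 kg. Origin: centre of its underside; axes as the trunking's.
- right_crate: The low grey crate right of the gap (at -y): same size, mass and origin as the left one, boxes up to 145 mm. The gap between the two low crates is 210 to 230 mm wide.
- trunking: Fixed aluminium socket trunking, a straight bar across the far part of the desk behind the row: 1100 mm long (its y), 55 mm deep, 70 mm tall. Origin: at desk level on its front face (the face towards the robot and the crates), near the middle of the gap; its x points away from the robot, square to that face, y along it to the left, z up. A crate that is home has its origin 65 mm in front of this face.
- water_bottle: Not part of the job: clear water bottle with a blue cap standing in front of the left low crate, 62 mm across, 205 mm tall. Origin: centre of its underside.
- tape_roll: Not part of the job: roll of brown packing tape lying flat to the left, in front of the row, 104 mm across, 50 mm high. Origin: centre of its underside.
- glue_stick: Not part of the job: white glue stick with a black cap standing right of the row, 29 mm across, 100 mm tall. Origin: centre of its underside.
- mug: Not part of the job: white mug at the left, 80 mm across, 95 mm tall, with a handle. Origin: centre of its underside.
- finds_box: Not part of the job: small lidded card box at the left, 104 x 74 x 46 mm. Origin: centre of its underside.
- brush: Not part of the job: wooden-handled brush lying on the desk between the robot and the work, about 200 mm long, under 30 mm high. Origin: on the desk, at about its middle.
- calipers: Not part of the job: calipers lying at the right, 215 mm long, under 12 mm high. Origin: on the desk, at about the middle.
Not all that is in view belongs to the job. Leave any purple or red look-alike of the right_crate alone. What is shaped like the left_crate but pink is not meant.

How it is judged:
By the outcome, as a careful person would: the job done as asked, in the order asked, and still so for the second after the job is handed in, with the robot touching nothing.
It also fails if it takes over 61 s, if anything falls off the work surface, if the arm or the gripper's body presses on something with over 40 N, if the wrist force passes 120 N, or if a joint passes its speed limit or range.

## Working session

There is one attempt and no reset: what is moved stays moved. The work goes in short steps, Python scripts to look and compute and a tool call to move; the robot and the scene stay as the last step left them, time stands still between calls to the robot, and variables do not carry over. Pictures are saved under pics/ and viewed, at most 10 in all, crops included, and the job is handed in when it is done.

Besides the shell and the picture viewer there is one more tool, called after "Request:" by a JSON object that holds its "api" and its "payload", one argument or row to a line. step_arm: Moves the arm, as the interface text tells. Its arguments: {"type":"object","properties":{"xyz":{"type":"array","items":{"type":"array","items":{"type":"number"}}},"turn":{"type":"array","items":{"type":"array","items":{"type":"number"}}},"gripper":{"type":"array","items":{"type":"number"}},"squeeze":{"type":"number"}},"required":["xyz","turn","gripper"]}

```bash
mkdir -p pics; ls; python3 - <<'E'
from station import r
import cv2,numpy as np
for n in("top","side"):
    p=r.capture(n); cv2.imwrite(f"pics/{n}0.png",p["img"][:,:,::-1])
    print(n,np.round(p["intrinsics"],1).tolist(),np.round(p["world_to_cam"],3).tolist())
    for q in["tall_crate","left_crate","right_crate","trunking","water_bottle","brush","tape_roll","glue_stick"]:
        print(q,[(np.round(d["bbox"]).tolist(),round(d["confidence"],2)) for d in r.find_in(q,p)[:3]])
print(r.read_state())
E
```

```text
pics
top [[383.3, 0.0, 255.2], [0.0, 383.3, 192.1], [0.0, 0.0, 1.0]] [[0.007, -1.0, -0.002, -0.014], [-0.997, -0.007, -0.079, 0.492], [0.079, 0.003, -0.997, 1.427], [0.0, 0.0, 0.0, 1.0]]
tall_crate [([217.0, 155.0, 57.0, 44.0], 0.89)]
left_crate [([152.0, 110.0, 59.0, 44.0], 0.84), ([124.0, 250.0, 67.0, 55.0], 0.67)]
right_crate [([266.0, 212.0, 59.0, 43.0], 0.9), ([361.0, 232.0, 46.0, 52.0], 0.6)]
trunking [([91.0, 91.0, 300.0, 46.0], 0.72)]
water_bottle [([157.0, 161.0, 24.0, 17.0], 0.59)]
brush [([209.0, 202.0, 29.0, 52.0], 0.68)]
tape_roll [([125.0, 150.0, 32.0, 31.0], 0.72)]
glue_stick [([324.0, 153.0, 14.0, 13.0], 0.57)]
side [[431.8, 0.0, 255.6], [0.0, 431.8, 195.4], [0.0, 0.0, 1.0]] [[0.759, 0.651, -0.003, -0.355], [0.547, -0.64, -0.541, -0.273], [-0.354, 0.408, -0.841, 1.678], [0.0, 0.0, 0.0, 1.0]]
tall_crate [([242.0, 120.0, 71.0, 99.0], 0.64)]
left_crate [([331.0, 140.0, 66.0, 68.0], 0.73), ([278.0, 107.0, 32.0, 32.0], 0.36)]
right_crate [([245.0, 209.0, 72.0, 76.0], 0.56), ([67.0, 199.0, 80.0, 80.0], 0.56)]
trunking [([208.0, 125.0, 242.0, 242.0], 0.82), ([277.0, 107.0, 3
[... 215 characters left out ...]
9, 'joint_positions': array([-1.25650082e+00,  2.06532917e-01,  1.54148734e+00, -1.44957520e-05,
        1.39351985e+00, -1.50500507e-01]), 'qd': array([ 0.00069718, -0.00017956, -0.00081677,  0.00086531,  0.0003554 ,
        0.0002784 ]), 'effort': array([ 7.29335916e-04, -3.70877767e+01, -2.81765342e+01,  6.99078944e-02,
        2.73723953e-02, -1.67766507e-05]), 'ee_pos': array([ 0.25772537, -0.51401322,  0.20549082]), 'tcp_rot': array([ 9.73116610e-01,  2.30312967e-01, -4.96086557e-06,  2.67716385e-05]), 'contact_force': array([-0.12341804,  0.139026  ,  0.00866089]), 'wrist_torque': array([-0.05485765,  0.00491522, -0.04613227]), 'gripper_force': 0.0, 'gripper_width': 1.001013053086029}
```

```bash
python3 - <<'E'
import cv2
a=cv2.imread("pics/top0.png")
cv2.imwrite("pics/top0b.png",cv2.resize(a[85:285,90:350],None,fx=3,fy=3,interpolation=cv2.INTER_CUBIC))
a=cv2.imread("pics/side0.png")
cv2.imwrite("pics/side0b.png",cv2.resize(a[70:340,130:460],None,fx=2.2,fy=2.2,interpolation=cv2.INTER_CUBIC))
E
```

```text
(no output)
```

View pics/top0b.png

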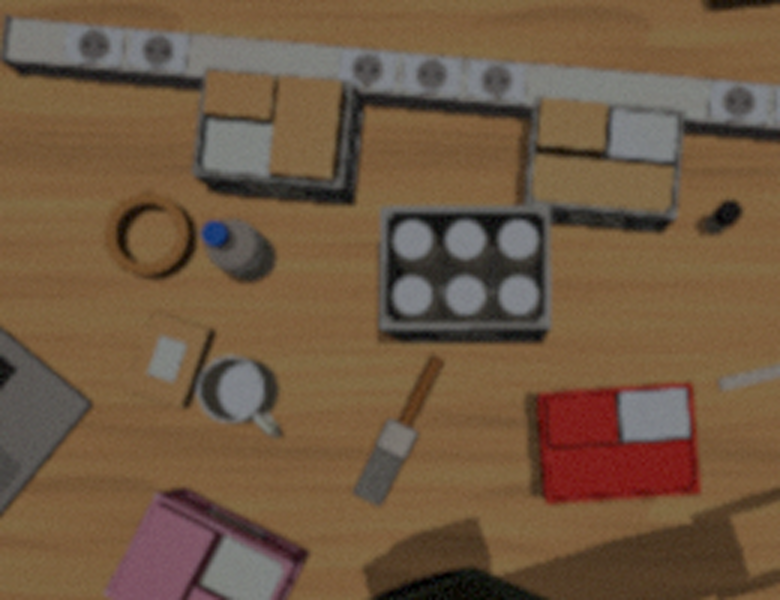

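View pics/side0b.png

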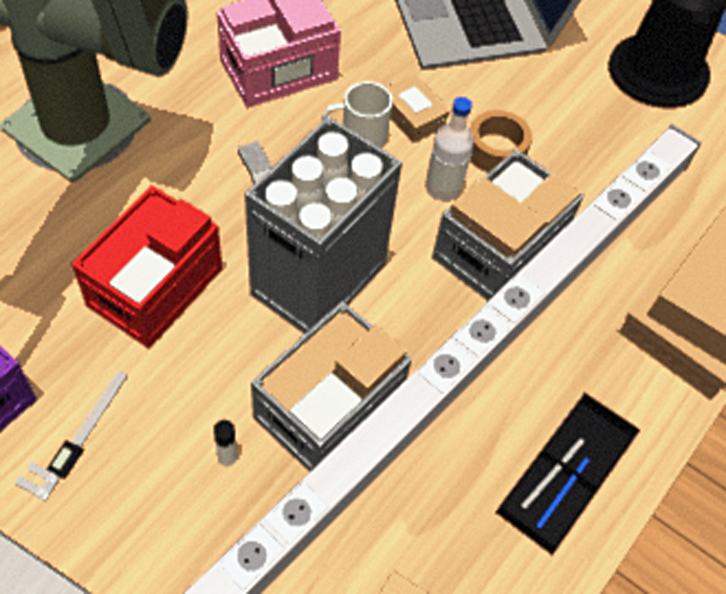

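The top view shows the tall crate's rim at about crop (381..549, 205..331). The gap behind it is between crop x≈357 and 528, and the trunking is tilted about 5°. The brush lies in front of the crate, and the red, pink and purple crates are look-alikes. I'll fit poses from the corner points in both views.

```bash
cat > fit.py <<'E'
import numpy as np
from scipy.optimize import least_squares
def proj(p,P):
    c=(np.asarray(P)@p["world_to_cam"][:3,:3].T)+p["world_to_cam"][:3,3]
    q=c@p["intrinsics"].T; return q[:,:2]/q[:,2:]
def crate(q,z):  # FL FR BR BL
    L=np.array([[-.065,.09],[-.065,-.09],[.065,-.09],[.065,.09]]);c,s=np.cos(q[2]),np.sin(q[2])
    return np.c_[L@np.array([[c,s],[-s,c]])+q[:2],np.full(4,z)]
def fit(obs,x0): # obs: (pic,z,idx,px)
    f=lambda q:np.concatenate([proj(p,crate(q,z)[i:i+1])[0]-px for p,z,i,px in obs])
    s=least_squares(f,x0,loss="soft_l1"); return s.x,np.round(f(s.x),1)
def ray(p,u,z):
    R=p["world_to_cam"][:3,:3];t=p["world_to_cam"][:3,3];o=-R.T@t
    d=R.T@np.linalg.solve(p["intrinsics"],[u[0],u[1],1]);return (o+d*(z-o[2])/d[2])[:2]
T=lambda x,y:(np.array([x,y])-1)/3+[90,85]
S=lambda x,y:(np.array([x,y])-.6)/2.2+[130,70]
E
python3 - <<'E'
from fit import *
from station import r
t=r.capture("top");s=r.capture("side")
W=lambda z,tp,sp,zs:[(t,z,i,T(*c)) for i,c in tp.items()]+[(s,zs,i,S(*c)) for i,c in sp.items()]
ob=W(.26,{3:(381,209),2:(549,205),1:(548,328),0:(381,331)},{1:(247,195),0:(335,121),3:(402,160),2:(315,247)},.26)
ob+=[(s,0,1,S(251,290)),(s,0,2,S(303,328)),(s,0,3,S(388,262))]
def show(n,ob,x0):
    q,e=fit(ob,x0);print(n,np.round(q[:2],4),"yaw",round(np.degrees(q[2]),2),e);
    return q
show("tall",ob,[.5,0,0])
show("left",W(.12,{0:(198,182),1:(350,192)},{1:(436,232),0:(515,152),3:(580,195)},.12),[.7,.2,0])
show("right",W(.12,{0:(528,207),1:(675,217),2:(683,112)},{0:(343,307),1:(254,381),3:(410,358),2:(314,440)},.12),[.6,-.2,0])
for a,p,us in(("top",t,[T(8,66),T(370,95),T(700,124)]),("side",s,[S(672,128),S(430,357),S(186,590)])):
    w=np.array([ray(p,u,.07) for u in us]);d=w[2]-w[0];print(a,np.round(w,3).tolist(),"yaw",np.degrees(np.arctan2(d[0],-d[1]))) 
for q in("brush","water_bottle"):
    print(q,[np.round(ray(t,u,.0),3).tolist() for u in((T(437,357),T(370,505)) if q=="brush" else (T(250,275),))])
E
```

```text
tall [0.5323 0.0238] yaw -0.31 [-0.3 -1.7  0.5  0.3  0.4  0.2 -1.1 -1.5 -1.7 -2.6 -2.8 -3.7  0.3 -0.2
  1.6 -2.5 -1.   0.9  4.4  5.3 -1.3  1.2]
left [0.7133 0.2485] yaw -4.5 [ 0.3 -2.1  0.1 -1.2  0.1 -7.9 -2.  -1.3 -0.3  0.4]
right [ 0.6817 -0.1383] yaw -5.48 [-1.1 -1.4  0.6  0.5  1.2 -0.5 -0.6 -3.8 -2.6 -1.2  0.4 -0.2  1.4  1.8]
top [[0.802, 0.597], [0.768, 0.148], [0.735, -0.259]] yaw -4.489758166908534
side [[0.818, 0.598], [0.764, -0.012], [0.725, -0.471]] yaw -4.985480025337699
brush [[0.449, 0.066], [0.262, 0.148]]
water_bottle [[0.552, 0.306]]
```

```bash
python3 - <<'E'
from fit import *
from station import r
import cv2
t=r.capture("top");s=r.capture("side")
print("red far edge z.12",[np.round(ray(t,T(*u),.12),3).tolist() for u in((540,392),(692,385),(697,490))])
D=dict(tall=([.5323,.0238,-.0054],.26),left=([.7133,.2485,-.083],.12),right=([.6817,-.1383,-.088],.12))
out=[]
for p,(x,y,w,h),k in((t,(140,95,190,120),4),(s,(230,105,180,190),4)):
    im=cv2.resize(p["img"][:,:,::-1],None,fx=k,fy=k,interpolation=cv2.INTER_CUBIC)
    dr=lambda P,c,cl:cv2.polylines(im,[np.int32((proj(p,P)+.5)*k)],cl,c)
    for q,h_ in D.values():
        dr(crate(q,h_),(0,255,0),True); dr(crate(q,0),(255,0,255),True)
    f=lambda z:np.array([[.7625+.083*(y-.055),y,z] for y in(-.3,.4)])
    dr(f(.07),(0,0,255),False);dr(f(0),(255,0,0),False)
    out.append(im[y*k:(y+h)*k,x*k:(x+w)*k])
cv2.imwrite("pics/ov_t.png",out[0]);cv2.imwrite("pics/ov_s.png",cv2.resize(out[1],None,fx=.78,fy=.78))
E
```

```text
red far edge z.12 [[0.403, -0.061], [0.412, -0.238], [0.291, -0.244]]
```

View pics/ov_t.png

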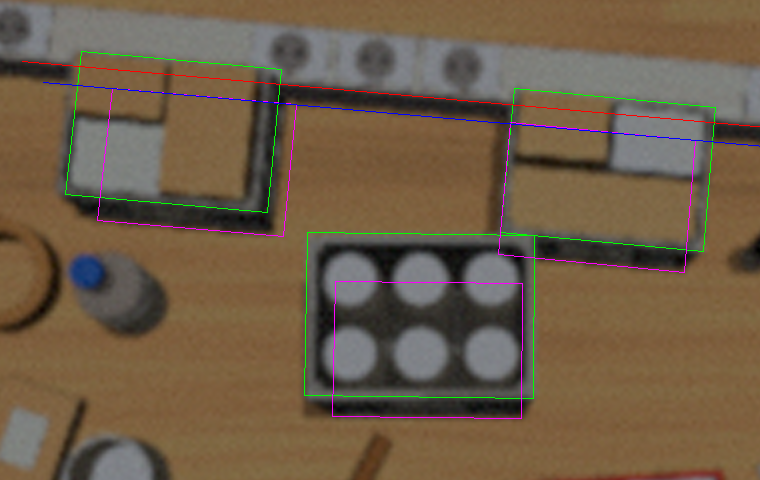

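View pics/ov_s.png

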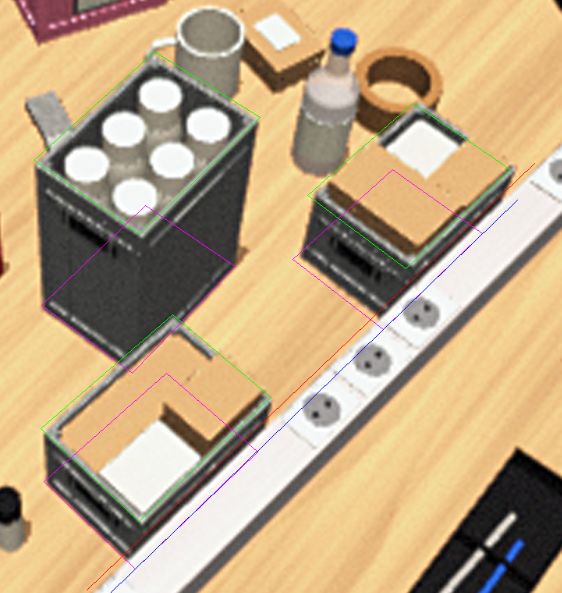

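Overlay check: the tall crate fits within about 3 mm. The left crate really sits about 5 mm further left and the right one about 4 mm further right, giving a gap of about 217 mm. The tall crate has to go about 44 mm left along the row, then about 165 mm in, turning about −5°. I'll do the sideways push first with the hand tilted.

```bash
python3 - <<'E'
from scipy.spatial.transform import Rotation as R
import numpy as np
a=np.array([.9962,-.0872,0])
v=(R.from_rotvec(a*np.radians(30))*R.from_euler("z",58.3,degrees=True)).as_rotvec(degrees=True)
print(v, R.from_quat([.9731166,.230313,0,0]).as_matrix())
E
```

```text
[ 25.90946675 -17.57667253  56.91485831] [[ 0.89391184  0.44824281  0.        ]
 [ 0.44824281 -0.89391184  0.        ]
 [ 0.          0.         -1.        ]]
```

Request:
{"api": "step_arm", "payload": {
  "xyz": [
    [0.025, 0.035, 0.03],
    [0.05, 0.08, 0.045],
    [0.08, 0.13, 0.045],
    [0.11, 0.18, 0.045],
    [0.14, 0.23, 0.045],
    [0.17, 0.28, 0.045],
    [0.2, 0.33, 0.045],
    [0.225, 0.37, 0.045],
    [0.247, 0.41, 0.045],
    [0.247, 0.41, 0.045]
  ],
  "turn": [
    [2.6, -1.8, 5.7],
    [5.2, -3.5, 11.4],
    [7.8, -5.3, 17.1],
    [10.4, -7, 22.8],
    [13, -8.8, 28.5],
    [15.5, -10.5, 34.1],
    [18.1, -12.3, 39.8],
    [22, -14.9, 48.4],
    [25.9, -17.6, 56.9],
    [25.9, -17.6, 56.9]
  ],
  "gripper": [0.45, 0.45, 0.45, 0.45, 0.45, 0.45, 0.45, 0.45, 0.45, 0.45]
}}

```text
t: 2.35
ee_pos: [0.5051, -0.1024, 0.2495]
tcp_rot: [0.712, 0.653, 0.19, -0.176]
contact_force: [-1.6, -0.4, -0.5]
gripper_width: 0.551
gripper_force: 0.0
```

Request:
{"api": "step_arm", "payload": {
  "xyz": [
    [0, 0, -0.03],
    [0, 0, -0.06],
    [0, 0, -0.09],
    [0, 0, -0.12],
    [0, 0, -0.145],
    [0, 0, -0.165],
    [0, 0, -0.18],
    [0, 0, -0.187],
    [0, 0, -0.187],
    [0, 0, -0.187]
  ],
  "turn": [
    [0, 0, 0],
    [0, 0, 0],
    [0, 0, 0],
    [0, 0, 0],
    [0, 0, 0],
    [0, 0, 0],
    [0, 0, 0],
    [0, 0, 0],
    [0, 0, 0],
    [0, 0, 0]
  ],
  "gripper": [0.45, 0.45, 0.45, 0.45, 0.45, 0.45, 0.45, 0.45, 0.45, 0.45]
}}

```text
t: 3.6
ee_pos: [0.5053, -0.1044, 0.0641]
tcp_rot: [0.713, 0.652, 0.191, -0.174]
contact_force: [0.2, -0.5, -0.1]
gripper_width: 0.551
gripper_force: 0.0
```

```bash
python3 - <<'E'
from station import r
import cv2,numpy as np
a=r.capture("top")["img"];b=r.capture("side")["img"]
im=np.hstack([cv2.resize(a[95:265,170:350],(400,378)),cv2.resize(b[90:260,200:380],(400,378))])
cv2.imwrite("pics/pre.png",im[:,:,::-1]);print(r.read_state()["joint_positions"])
E
```

```text
[-0.66466588  0.40166352  1.71857394  0.44439316  1.34776971 -0.74850287]
```

View pics/pre.png

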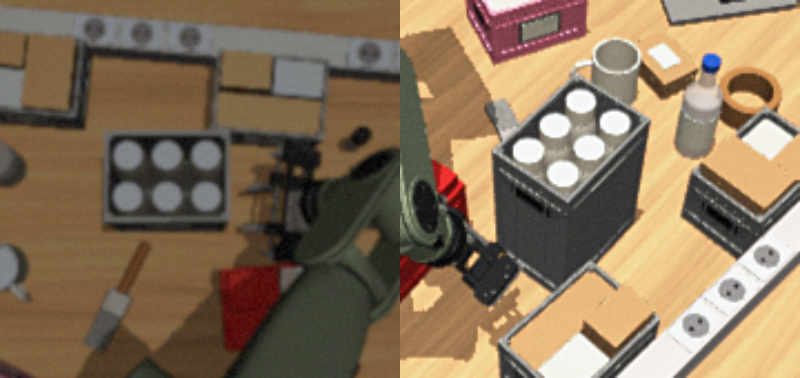

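The two fingers are beside the crate's right side, clear of the right crate and the red look-alike. Now the sideways push.

Request:
{"api": "step_arm", "payload": {
  "xyz": [
    [0.001, 0.01, 0],
    [0.002, 0.02, 0],
    [0.003, 0.028, 0],
    [0.003, 0.034, 0],
    [0.004, 0.04, 0],
    [0.004, 0.045, 0],
    [0.005, 0.05, 0],
    [0.005, 0.055, 0],
    [0.005, 0.06, 0],
    [0.005, 0.06, 0]
  ],
  "turn": [
    [0, 0, 0],
    [0, 0, 0],
    [0, 0, 0],
    [0, 0, 0],
    [0, 0, 0],
    [0, 0, 0],
    [0, 0, 0],
    [0, 0, 0],
    [0, 0, 0],
    [0, 0, 0]
  ],
  "gripper": [0.45, 0.45, 0.45, 0.45, 0.45, 0.45, 0.45, 0.45, 0.45, 0.45]
}}

```text
t: 4.95
ee_pos: [0.5099, -0.0458, 0.0634]
tcp_rot: [0.713, 0.653, 0.189, -0.173]
contact_force: [-2.2, -6.1, 1.1]
gripper_width: 0.552
gripper_force: 3.1
```

```bash
cat > meas.py <<'E'
# tall crate pose from its six white caps/rim in the top view: saturation/brightness template vs reference picture
from fit import *
from station import r
import cv2
def caps(p,around):
    u,v=proj(p,[[around[0],around[1],.26]])[0]
    g=cv2.GaussianBlur(cv2.cvtColor(p["img"],cv2.COLOR_RGB2GRAY),(3,3),0).astype(float)
    hsv=cv2.cvtColor(p["img"],cv2.COLOR_RGB2HSV)
    m=((hsv[...,2]>np.percentile(hsv[int(v)-15:int(v)+15,int(u)-20:int(u)+20,2],60))&(hsv[...,1]<60)).astype(np.uint8)
    n,_,st,c=cv2.connectedComponentsWithStats(m)
    k=[i for i in range(1,n) if 60<st[i,4]<260 and max(st[i,2:4])<20 and abs(c[i][0]-u)<32 and abs(c[i][1]-v)<26]
    return np.array([c[i] for i in k]),st[k,4]
if __name__=="__main__":
    import sys
    p=r.capture("top");c,a=caps(p,[float(x) for x in sys.argv[1:3]]);print(np.round(c,1).tolist(),a)
    if len(c)==6:
        w=np.array([ray(p,x,.25) for x in c]);f=w[np.argsort(w[:,0])]
        ds=[np.polyfit(g[:,1],g[:,0],1)[0] for g in(f[:3],f[3:])]
        print("centre",np.round(w.mean(0),4),"yaw",-np.degrees(np.arctan(ds)),"mean",-np.degrees(np.mean(ds)))
E
python3 meas.py .536 .051
```

```text
[[220.1, 159.5], [237.7, 161.1], [255.1, 162.7], [218.2, 178.0], [236.0, 179.4], [253.4, 181.0]] [102 102  97 102 103 105]
centre [0.5431 0.0487] yaw [-4.53336049 -4.94241781] mean -4.748778812785052
```

```bash
python3 - <<'E'
from fit import *
from station import r
import cv2
p=r.capture("top");hsv=cv2.cvtColor(p["img"],cv2.COLOR_RGB2HSV).astype(np.float32)
a=np.array([.9962,-.0872]);b=np.array([.0872,.9962]);c0=np.array([.70,.056])
l=np.arange(-.16,.161,.004)
def samp(ch,ss,z=0):
    acc=[]
    for s in ss:
        q=np.array([[*(c0+a*s+b*k),z] for k in l]);uv=proj(p,q).astype(np.float32)
        acc.append(cv2.remap(hsv[...,ch],uv[:,0],uv[:,1],cv2.INTER_LINEAR)[:,0])
    return np.mean(acc,0)
S_=samp(1,np.arange(-.04,.03,.005));V=samp(2,np.arange(-.04,.03,.005))
print([(int(k*1000),int(x),int(v)) for k,x,v in zip(l,S_,V) if 80<abs(k*1000)<150])
# trunking face: profile along a at gap middle
s=np.arange(.0,.13,.004)
for z in(0,.07):
    uv=np.array([proj(p,np.array([[*(c0+a*k+b*m),z] for k in s])) for m in np.arange(-.06,.07,.01)]).astype(np.float32)
    g=[cv2.remap(hsv[...,i],uv[...,0],uv[...,1],cv2.INTER_LINEAR).mean(0).astype(int) for i in(1,2)]
    print(z,[(int(k*1000),int(x),int(v)) for k,x,v in zip(s,*g)])
E
```

```text
[(-148, 108, 112), (-144, 112, 111), (-139, 112, 112), (-135, 111, 113), (-131, 109, 113), (-127, 107, 113), (-123, 106, 114), (-119, 105, 113), (-115, 95, 107), (-111, 58, 98), (-107, 31, 89), (-103, 58, 77), (-99, 114, 73), (-95, 136, 78), (-91, 134, 92), (-87, 131, 113), (-83, 132, 121), (80, 130, 122), (84, 131, 121), (88, 131, 122), (92, 131, 122), (96, 131, 121), (100, 130, 122), (104, 132, 122), (108, 131, 115), (112, 114, 91), (116, 55, 68), (120, 18, 49), (124, 18, 38), (128, 16, 50), (132, 14, 74), (136, 21, 74), (140, 60, 56), (144, 110, 67), (148, 108, 102)]
0 [(0, 133, 119), (4, 132, 119), (8, 132, 118), (12, 133, 116), (16, 133, 117), (20, 133, 117), (24, 133, 118), (28, 133, 120), (32, 132, 122), (36, 133, 120), (40, 132, 119), (44, 132, 122), (48, 131, 125), (52, 130, 125), (56, 130, 125), (60, 128, 117), (64, 123, 90), (68, 87, 54), (72, 39, 35), (76, 29, 36), (80, 20, 53), (84, 14, 86), (88, 9, 107), (92, 8, 118), (96, 11, 119), (100, 11, 114), (104, 11, 110), (108, 11, 106), (112, 11, 103), (116, 11, 102), (120, 11, 106), (124, 12, 110), (128, 11, 114)]
0.07 [(0, 133, 116), (4, 134, 117), (8, 133, 118), (12, 134, 121), (16, 133, 121), (20, 133, 120), (24, 131, 121), (28, 131, 124), (32, 130, 125), (36, 129, 126), (40, 131, 123), (44, 128, 106), (48, 105, 70), (52, 55, 40), (56, 29, 35), (60, 23, 46), (64, 15, 79), (68, 9, 105), (72, 8, 117), (76, 9, 120), (80, 10, 114), (84, 10, 109), (88, 10, 106), (92, 10, 103), (96, 10, 103), (100, 10, 107), (104, 11, 111), (108, 11, 116), (112, 9, 120), (116, 25, 119), (120, 81, 121), (124, 116, 124), (128, 123, 125)]
```

The crate is now at −4.75°, parallel to the trunking. The gap is 217 mm, and it needs another 26 mm to the left.

Request:
{"api": "step_arm", "payload": {
  "xyz": [
    [0, 0.004, 0],
    [0.001, 0.008, 0],
    [0.001, 0.012, 0],
    [0.001, 0.016, 0],
    [0.002, 0.02, 0],
    [0.002, 0.024, 0],
    [0.002, 0.026, 0],
    [0.002, 0.026, 0],
    [0.001, 0.016, 0],
    [0, -0.01, 0]
  ],
  "turn": [
    [0, 0, 0],
    [0, 0, 0],
    [0, 0, 0],
    [0, 0, 0],
    [0, 0, 0],
    [0, 0, 0],
    [0, 0, 0],
    [0, 0, 0],
    [0, 0, 0],
    [0, 0, 0]
  ],
  "gripper": [0.45, 0.45, 0.45, 0.45, 0.45, 0.45, 0.45, 0.45, 0.45, 0.45]
}}

```text
t: 6.3
ee_pos: [0.509, -0.053, 0.0634]
tcp_rot: [0.712, 0.653, 0.191, -0.176]
contact_force: [-0.3, -0.0, -0.1]
gripper_width: 0.552
gripper_force: 0.0
```

```bash
python3 meas.py .545 .074; python3 - <<'E'
from scipy.spatial.transform import Rotation as R
import numpy as np
from station import r
s=r.read_state();print(s["ee_pos"],s["joint_positions"])
R0=R.from_quat(s["tcp_rot"])
a=np.array([.9966,-.083,0]);b=np.array([.083,.9966,0]);th=np.radians(35)
z=a*np.sin(th)-np.array([0,0,np.cos(th)])
for y in(b,-b):
    M=np.c_[np.cross(y,z),y,z];print((R.from_matrix(M)*R0.inv()).as_rotvec(degrees=True))
E
```

```text
[[212.7, 157.7], [230.1, 159.6], [247.6, 161.5], [210.4, 176.0], [227.9, 178.0], [245.4, 179.9]] [ 98 100  99 101  98 101]
centre [0.5478 0.0733] yaw [-6.03736207 -5.95859969] mean -6.019990548389647
[ 0.51008422 -0.05696103  0.06333625] [-0.58869485  0.37225484  1.76317043  0.47101527  1.30476882 -0.69455151]
[-54.68494324 -45.91969801  79.66285461]
[  3.68727827  -4.31192242 -89.56364442]
```

Request:
{"api": "step_arm", "payload": {
  "xyz": [
    [-0.005, -0.035, 0],
    [-0.01, -0.07, 0.01],
    [-0.01, -0.075, 0.05],
    [-0.01, -0.075, 0.1],
    [-0.01, -0.075, 0.15],
    [-0.02, -0.075, 0.19],
    [-0.04, -0.075, 0.21],
    [-0.07, -0.075, 0.22],
    [-0.1, -0.065, 0.22],
    [-0.13, -0.055, 0.22]
  ],
  "turn": [
    [0, 0, 0],
    [0, 0, 0],
    [0, 0, 0],
    [-5, 0.4, 0],
    [-10, 0.9, 0],
    [-15, 1.3, 0],
    [-20, 1.7, 0],
    [-25, 2.2, 0],
    [-29.9, 2.6, 0],
    [-29.9, 2.6, 0]
  ],
  "gripper": [0.45, 0.45, 0.45, 0.3, 0.2, 0.1, 0, 0, 0, 0]
}}

```text
t: 7.6
ee_pos: [0.3786, -0.1071, 0.2835]
tcp_rot: [0.737, 0.676, 0.0, 0.0]
contact_force: [-0.4, 0.7, -0.3]
gripper_width: 1.001
gripper_force: 0.0
```

Request:
{"api": "step_arm", "payload": {
  "xyz": [
    [-0.02, 0.01, 0],
    [-0.025, 0.03, 0],
    [-0.025, 0.05, 0],
    [-0.025, 0.08, 0],
    [-0.025, 0.11, 0],
    [-0.025, 0.14, 0],
    [-0.025, 0.16, 0],
    [-0.025, 0.18, 0],
    [-0.02, 0.194, 0],
    [-0.02, 0.194, 0]
  ],
  "turn": [
    [0, 0, 10],
    [0, 0, 20],
    [0, 0, 30],
    [0, 0, 40],
    [0, 0, 50],
    [0, 0, 60],
    [0, 0, 70],
    [0, 0, 80],
    [0, 0, 90],
    [0, 0, 90]
  ],
  "gripper": [0, 0, 0, 0, 0, 0, 0, 0, 0, 0]
}}

```text
t: 8.85
ee_pos: [0.3591, 0.0859, 0.2831]
tcp_rot: [0.044, 0.999, 0.001, -0.001]
contact_force: [0.4, -0.1, 0.3]
gripper_width: 1.003
gripper_force: 0.0
```

```bash
python3 - <<'E'
from scipy.spatial.transform import Rotation as R
import numpy as np
from station import r
s=r.read_state();print(s["t"],s["ee_pos"],s["joint_positions"])
R0=R.from_quat(s["tcp_rot"]);print(R0.as_matrix())
a=np.array([.9958,-.0915,0]);b=np.array([.0915,.9958,0]);th=np.radians(35)
z=a*np.sin(th)-np.array([0,0,np.cos(th)])
M=np.c_[np.cross(b,z),b,z];print((R.from_matrix(M)*R0.inv()).as_rotvec(degrees=True))
E
```

```text
8.85 [0.35914015 0.08589418 0.28310482] [-2.09018791e-03 -3.15005323e-01  1.87834537e+00  1.30084410e-03
  1.57930314e+00 -1.48459617e+00]
[[-0.99610525  0.08816598 -0.00104782]
 [ 0.08816459  0.99610507  0.00130299]
 [ 0.00115862  0.00120553 -0.9999986 ]]
[ -3.21675283 -34.91847337  -0.20693538]
```

Request:
{"api": "step_arm", "payload": {
  "xyz": [
    [0.02, 0, -0.02],
    [0.03, 0, -0.05],
    [0.04, 0, -0.08],
    [0.05, 0, -0.11],
    [0.06, 0, -0.14],
    [0.07, 0, -0.17],
    [0.08, 0, -0.195],
    [0.085, -0.004, -0.215],
    [0.087, -0.004, -0.228],
    [0.087, -0.004, -0.228]
  ],
  "turn": [
    [-0.4, -4.4, 0],
    [-0.8, -8.8, 0],
    [-1.2, -13.2, 0],
    [-1.6, -17.6, 0],
    [-2, -22, 0],
    [-2.4, -26.4, -0.1],
    [-2.8, -30.8, -0.1],
    [-3.2, -34.9, -0.2],
    [-3.2, -34.9, -0.2],
    [-3.2, -34.9, -0.2]
  ],
  "gripper": [0, 0, 0, 0, 0, 0, 0, 0, 0, 0]
}}

```text
t: 10.1
ee_pos: [0.4452, 0.0803, 0.0539]
tcp_rot: [0.045, 0.953, -0.014, 0.299]
contact_force: [-0.5, 0.1, 1.0]
gripper_width: 0.998
gripper_force: 0.0
```

```bash
python3 meas.py .548 .074; python3 - <<'E'
from station import r
import cv2,numpy as np
a=r.capture("top")["img"];b=r.capture("side")["img"]
im=np.hstack([cv2.resize(a[95:265,150:330],(400,378)),cv2.resize(b[90:260,200:380],(400,378))])
cv2.imwrite("pics/pre2.png",im[:,:,::-1]);print(r.read_state()["joint_positions"])
E
```

```text
[[212.7, 157.6], [230.1, 159.6], [247.7, 161.6], [210.3, 175.9], [228.0, 177.9], [245.6, 179.9]] [102 101 100 100 100 103]
centre [0.5479 0.0733] yaw [-6.01213409 -6.15980687] mean -6.108973314160881
[ 0.04995875 -0.13318541  2.41612946 -0.31967474  0.26275546 -1.14350788]
```

View pics/pre2.png

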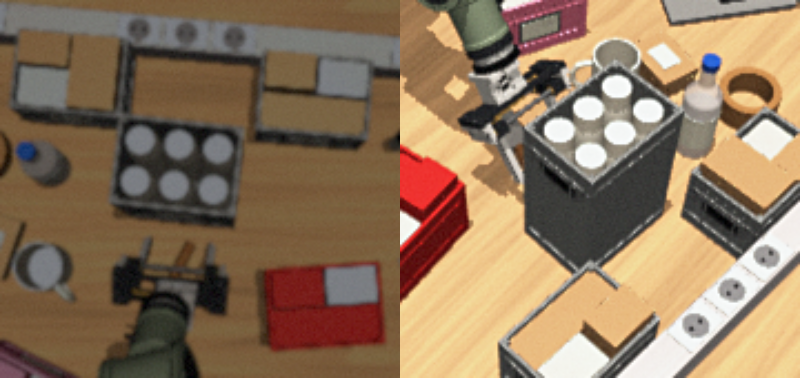

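Both fingers are square in front of the crate's face, and the brush is clear beneath the hand. Pushing forward.

Request:
{"api": "step_arm", "payload": {
  "xyz": [
    [0.012, -0.001, 0],
    [0.022, -0.002, 0],
    [0.03, -0.002, 0],
    [0.037, -0.003, 0],
    [0.045, -0.003, 0],
    [0.053, -0.004, 0],
    [0.061, -0.005, 0],
    [0.069, -0.005, 0],
    [0.075, -0.006, 0],
    [0.075, -0.006, 0]
  ],
  "turn": [
    [0, 0, 0.5],
    [0, 0, 1],
    [0, 0, 1],
    [0, 0, 1],
    [0, 0, 1],
    [0, 0, 1],
    [0, 0, 1],
    [0, 0, 1],
    [0, 0, 1],
    [0, 0, 1]
  ],
  "gripper": [0, 0, 0, 0, 0, 0, 0, 0, 0, 0]
}}

```text
t: 11.5
ee_pos: [0.5194, 0.075, 0.054]
tcp_rot: [0.036, 0.954, -0.011, 0.298]
contact_force: [-4.9, -0.0, 1.0]
gripper_width: 1.001
gripper_force: 2.7
```

```bash
python3 meas.py .59 .07
```

```text
[[213.0, 144.9], [230.6, 146.4], [248.1, 147.8], [211.3, 163.1], [229.0, 164.7], [246.5, 166.0]] [ 95  96  96  95 100 103]
centre [0.5906 0.0715] yaw [-4.48719129 -4.34229655] mean -4.423508583513907
```

Request:
{"api": "step_arm", "payload": {
  "xyz": [
    [0.007, -0.001, 0],
    [0.014, -0.001, 0],
    [0.021, -0.002, 0],
    [0.028, -0.003, 0],
    [0.035, -0.003, 0],
    [0.042, -0.004, 0],
    [0.049, -0.005, 0],
    [0.056, -0.005, 0],
    [0.063, -0.006, 0],
    [0.065, -0.006, 0]
  ],
  "turn": [
    [0, 0, 0],
    [0, 0, 0],
    [0, 0, -0.3],
    [0, 0, -0.3],
    [0, 0, -0.3],
    [0, 0, -0.3],
    [0, 0, -0.3],
    [0, 0, -0.3],
    [0, 0, -0.3],
    [0, 0, -0.3]
  ],
  "gripper": [0, 0, 0, 0, 0, 0, 0, 0, 0, 0]
}}

```text
t: 12.8
ee_pos: [0.5834, 0.0691, 0.0533]
tcp_rot: [0.038, 0.954, -0.012, 0.297]
contact_force: [-12.5, 0.9, 7.6]
gripper_width: 1.001
gripper_force: 6.0
```

```bash
python3 meas.py .655 .066;python3 - <<'E'
from station import r
import cv2,numpy as np
a=r.capture("top")["img"];b=r.capture("side")["img"]
im=np.hstack([cv2.resize(a[85:205,170:290],(400,400),interpolation=2),cv2.resize(b[90:260,220:390],(400,400),interpolation=2)])
cv2.imwrite("pics/in.png",im[:,:,::-1])
E
```

```text
[[244.3, 110.0], [215.5, 125.2], [232.9, 126.9], [250.3, 128.2], [213.8, 143.3], [231.3, 145.0], [248.7, 146.3]] [147 102 102 103 100 103 104]
```

View pics/in.png

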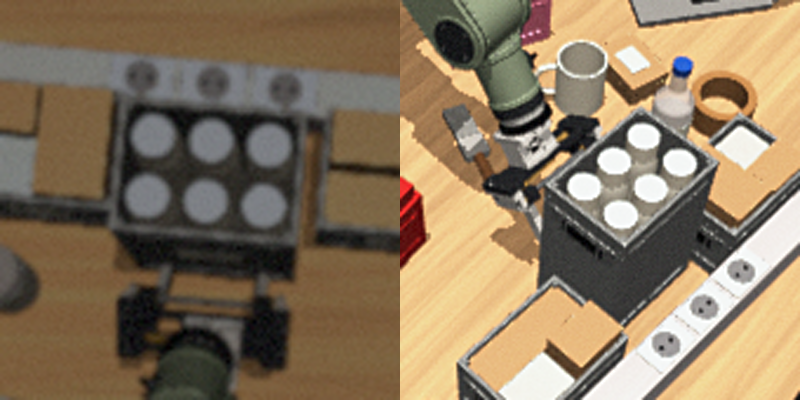

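The crate is in the gap with clearance on both sides. I'll drop the socket blob from the cap detection.

```bash
sed -i 's/-v)<26/-v)<20/; s/(3,3),0/(3,3),0/; s/60<st\[i,4\]<260/60<st[i,4]<125/' meas.py; python3 meas.py .655 .066
```

```text
[[215.5, 125.2], [232.9, 126.8], [250.3, 128.1], [213.8, 143.4], [231.1, 144.9], [248.6, 146.3]] [100 101 103 103 102 104]
centre [0.6546 0.065 ] yaw [-4.51739674 -4.47574419] mean -4.50582547766969
```

Request:
{"api": "step_arm", "payload": {
  "xyz": [
    [0.005, 0, 0],
    [0.01, -0.001, 0],
    [0.015, -0.001, 0],
    [0.02, -0.002, 0],
    [0.025, -0.002, 0],
    [0.03, -0.003, 0],
    [0.034, -0.003, 0],
    [0.038, -0.003, 0],
    [0.042, -0.004, 0],
    [0.042, -0.004, 0]
  ],
  "turn": [
    [0, 0, 0],
    [0, 0, 0],
    [0, 0, 0],
    [0, 0, 0],
    [0, 0, 0],
    [0, 0, 0],
    [0, 0, 0],
    [0, 0, 0],
    [0, 0, 0],
    [0, 0, 0]
  ],
  "gripper": [0, 0, 0, 0, 0, 0, 0, 0, 0, 0]
}}

```text
t: 14.25
ee_pos: [0.6257, 0.0653, 0.0535]
tcp_rot: [0.038, 0.954, -0.012, 0.298]
contact_force: [-6.2, 1.1, 1.7]
gripper_width: 1.0
gripper_force: 3.3
```

```bash
python3 meas.py .696 .062
```

```text
[[216.9, 112.2], [234.2, 113.8], [251.6, 115.2], [215.1, 130.3], [232.5, 131.8], [250.0, 133.2]] [96 97 96 98 99 98]
centre [0.6972 0.0613] yaw [-4.51185687 -4.69389988] mean -4.612817701482169
```

Nearly home. I'll close the last few millimetres slowly and watch the force.

Request:
{"api": "step_arm", "payload": {
  "xyz": [
    [0.001, 0, 0],
    [0.002, 0, 0],
    [0.003, 0, 0],
    [0.004, 0, 0],
    [0.005, 0, 0],
    [0.006, 0, 0],
    [0.006, 0, 0],
    [0.007, -0.001, 0],
    [0.007, -0.001, 0],
    [0.007, -0.001, 0]
  ],
  "turn": [
    [0, 0, 0],
    [0, 0, 0],
    [0, 0, 0],
    [0, 0, 0],
    [0, 0, 0],
    [0, 0, 0],
    [0, 0, 0],
    [0, 0, 0],
    [0, 0, 0],
    [0, 0, 0]
  ],
  "gripper": [0, 0, 0, 0, 0, 0, 0, 0, 0, 0]
}}

```text
t: 15.55
ee_pos: [0.6306, 0.065, 0.053]
tcp_rot: [0.038, 0.954, -0.012, 0.296]
contact_force: [-19.1, 3.1, 12.6]
gripper_width: 1.0
gripper_force: 9.5
```

```bash
python3 meas.py .70 .062
```

```text
[[217.0, 111.0], [234.2, 112.5], [251.7, 114.0], [215.2, 129.0], [232.6, 130.4], [250.0, 132.0]] [ 95  94  95 101  98  98]
centre [0.7013 0.061 ] yaw [-4.67047661 -4.57362355] mean -4.632105807737555
```

Request:
{"api": "step_arm", "payload": {
  "xyz": [
    [0.0005, 0, 0],
    [0.001, 0, 0],
    [0.0015, 0, 0],
    [0.002, 0, 0],
    [0.0025, 0, 0],
    [0.003, 0, 0],
    [0.003, 0, 0],
    [0.003, 0, 0],
    [0.003, 0, 0],
    [0.003, 0, 0]
  ],
  "turn": [
    [0, 0, 0],
    [0, 0, 0],
    [0, 0, 0],
    [0, 0, 0],
    [0, 0, 0],
    [0, 0, 0],
    [0, 0, 0],
    [0, 0, 0],
    [0, 0, 0],
    [0, 0, 0]
  ],
  "gripper": [0, 0, 0, 0, 0, 0, 0, 0, 0, 0]
}}

```text
t: 16.85
ee_pos: [0.6309, 0.0651, 0.0518]
tcp_rot: [0.038, 0.955, -0.012, 0.294]
contact_force: [-32.0, 2.9, 21.3]
gripper_width: 0.999
gripper_force: 15.4
```

```bash
python3 meas.py .70 .062
```

```text
[[216.9, 111.0], [234.2, 112.5], [251.7, 113.9], [215.1, 129.0], [232.6, 130.3], [250.0, 132.0]] [ 96  94  97 100  98  98]
centre [0.7014 0.0611] yaw [-4.7125772  -4.39909199] mean -4.5654947825931185
```

It has stalled against the trunking at 32 N with no further movement, so it is home. Withdrawing straight back, then up.

Request:
{"api": "step_arm", "payload": {
  "xyz": [
    [-0.005, 0, 0],
    [-0.015, 0.001, 0],
    [-0.035, 0.003, 0],
    [-0.06, 0.005, 0],
    [-0.09, 0.008, 0.005],
    [-0.12, 0.01, 0.02],
    [-0.14, 0.012, 0.05],
    [-0.16, 0.013, 0.09],
    [-0.17, 0.014, 0.13],
    [-0.17, 0.014, 0.15]
  ],
  "turn": [
    [0, 0, 0],
    [0, 0, 0],
    [0, 0, 0],
    [0, 0, 0],
    [0, 0, 0],
    [0, 0, 0],
    [0, 0, 0],
    [0, 0, 0],
    [0, 0, 0],
    [0, 0, 0]
  ],
  "gripper": [0, 0, 0, 0, 0, 0, 0, 0, 0, 0]
}}

```text
t: 18.15
ee_pos: [0.4699, 0.0781, 0.2099]
tcp_rot: [0.038, 0.952, -0.012, 0.304]
contact_force: [0.4, 0.1, -0.8]
gripper_width: 1.002
gripper_force: 0.0
```

```bash
python3 meas.py .70 .062; python3 - <<'E'
from fit import *
from station import r
import cv2
p=r.capture("top");b=r.capture("side")["img"]
hsv=cv2.cvtColor(p["img"],cv2.COLOR_RGB2HSV).astype(np.float32)
# trunking rear top edge (z=.07): white -> wood, along its length
pts=[]
for y in np.arange(-.35,.5,.01):
    xs=np.arange(.76,.90,.001)+.083*(y-.055)
    uv=proj(p,np.c_[xs,np.full_like(xs,y),np.full_like(xs,.07)]).astype(np.float32)
    s=cv2.remap(hsv[...,1],uv[:,0],uv[:,1],cv2.INTER_LINEAR)[:,0]
    k=np.where((s[:-1]<60)&(s[1:]>=60))[0]
    if len(k): pts.append((y,xs[k[-1]]))
pts=np.array(pts);c=np.polyfit(*pts.T,1)
for _ in range(3):
    e=pts[:,1]-np.polyval(c,pts[:,0]);pts=pts[abs(e)<max(.003,1.5*e.std())];c=np.polyfit(*pts.T,1)
print("trunking yaw",-np.degrees(np.arctan(c[0])),len(pts),"face x at y=.056:",np.polyval(c,.056)-.055/np.cos(np.arctan(c[0])))
im=np.hstack([cv2.resize(p["img"][85:205,170:290],(400,400),interpolation=2),cv2.resize(b[90:260,220:390],(400,400),interpolation=2)])
cv2.imwrite("pics/end.png",im[:,:,::-1])
E
```

```text
[[217.0, 111.0], [234.3, 112.4], [251.6, 114.0], [215.1, 129.0], [232.6, 130.3], [250.1, 132.0]] [ 97  93  97 100  98  99]
centre [0.7014 0.0611] yaw [-4.52601883 -4.64398963] mean -4.594821335020875
trunking yaw -4.734636584944224 65 face x at y=.056: 0.7630051125148158
```

View pics/end.png

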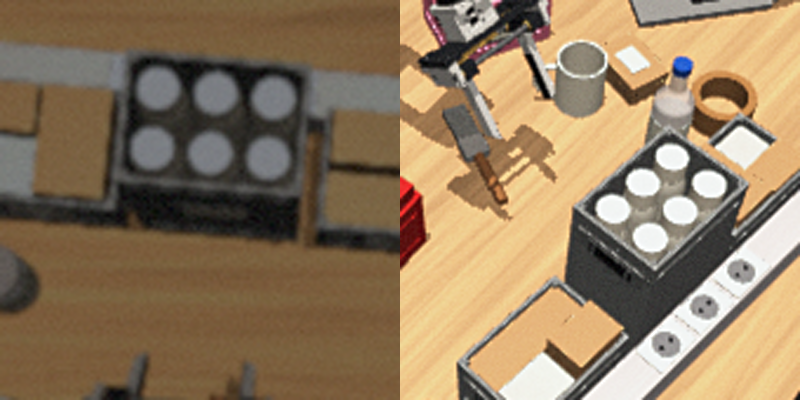

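The crate is home and standing flat, within 0.2° of the trunking. The neighbouring crates haven't moved and the hand is clear.

```bash
python3 -c "
from station import r
print(r.hand_in())"
```

```text
the job is handed in; nothing more can be done
None
```

The tall crate is pushed home between the two low crates, back square against the trunking to within about 0.2° by camera. The hand is clear, nothing else was seen to move, and the job was handed in at about 18 s of the 61 s allowed.

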